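Square up the worktop samples and file them in their caddy

ROBOT

A 6-joint arm with a two-finger parallel gripper is mounted at the origin on a cart in front of the work surface, level with it; the furniture and walls round the work are solid. World frame = base frame: x ahead of the robot, y to its left, z up, the work surface at z = 0. Lengths are in m, angles in rad, forces in N, time in s.
With the tool pointing down it reaches from about 0.25 to 0.775 m from the base axis. Payload 4 kg.
Tool frame: the origin (TCP) lies between the finger pads; the fingertips stand 14 mm ahead of it and the grasp point (between the pads) lies 5 mm behind it (nose_length is the distance from the TCP to the fingertips, in m); z points along the fingers, y is the line along which they close (so a half turn about z gives the same grasp; the last joint's range is limited). The gripper opens to 94 mm and grips with 3 to 60 N. Pads are 16 mm wide; open, the fingers measure 119 mm over their backs; the gripper's body (75 mm by 177 mm) begins 78 mm behind the grasp point.
Start: joints at [-1.407, 0.087, 1.371, -0, 1.684, -0.103], TCP at [0.145, -0.531, 0.22] pointing down, gripper open.
Joint ranges: [-3.1, 3.1], [-0.76, 2.03], [0.27, 2.55], [-1.08, 4.22], [0.17, 2.65], [-2.57, 2.57]. Speed limits (rad/s): [2.79, 2.79, 3.14, 3.14, 3.14, 3.14].

INTERFACE

Orientations are given as [roll, pitch, yaw] about the fixed x, y, z axes, in that order (R = Rz(yaw) Ry(pitch) Rx(roll)).
In Python, from bench import * gives the robot as it stands.
- The arm moves only by the tool move_arm, never from a script. Its argument "steps" is one flat list of numbers, 7 for each row, row after row: the turn, a rotation vector about the world's x, y, z in rad, then the shift along the world's x, y, z in m, then the opening, from 0 (shut) to 1 (fully open). A call has 1 to 12 rows; each row is the pose to reach, as a shift and turn from the pose commanded when the call began; what a row does not reach only later rows make up. A row lasts 1/10 s, in which the tool goes at most 50 mm and 8.59 degrees, less where a joint would pass 70% of its speed; a pose out of reach is approached as far as the arm can. A call with a gripper value outside its range is refused whole. The fingers move at their own pace and stop on an object; the grip force is fixed at half the most. Time passes only in rows, so rows that repeat a pose let the fingers close. It gives the time, the measured TCP pose, the force, the opening and the grip force at its end, in the units of the state.
- get_obs(): the state, without advancing time (a new reading comes with each control period).
- snapshot(name): name is "scene" or "side" or "wrist"; returns (picture, depth): 384x512x3 uint8, red, green, blue; 384x512 float32, m along the optical axis (not along the pixel's ray), 0 where there is no reading.
- camera_model(name): a dict with "fx", "fy", "cx", "cy" (pixels), "rvec" (rotation vector, rad) and "tvec" (3), from world to camera coordinates, as OpenCV has them. Camera axes: x right, y down, z forward; pixel columns grow to the right and rows downward; lengths in m; the calibration is good to about 2 mm. A picture is of the moment at which its call begins: read the wrist's pose just before it. camera_model takes no time and is no camera call; for the wrist camera it gives the pose at the moment of the call.
- close_job(): hands the job in; it is judged then, once.
Trained networks look in the newest picture that a camera, given by its name, has taken for a name from the list of things; names that differ only in an ending like _2 or _b are one class to them, and where a whole thing is asked for, a point or a joint stands for the part that bears it (a point fixed in the world has none). Each returns a list of dicts, best first, with "score" (0 to 1); they miss things now and then, are a little off and sometimes report something else, mostly with a low value. They report only what shows in the picture. A call takes as long as a camera call. They do not tell look-alikes from the thing itself.
- silhouettes(camera, target): "pixels" (384x512 bool, what is visible of it) and "uv" ([column, row] in pixels, amid what is visible of it).
- spot_point(camera, target): "uv" ([column, row] in pixels: a listed point, or the origin of a listed thing).
The state is a dict: "time": time; "joint_positions": joint angles; "qvel": joint speeds; "joint_torque": joint torques, N m; "tool_pos": TCP position; "ee_rot": TCP orientation; "wrist_force": force on the tool from outside, world axes, zero at the start; "wrist_torque": the same for the moment, N m; "width": finger opening in m; "finger_force": force on a finger pad.
Only numpy, scipy, OpenCV 4.12 (cv2) and the standard library are available. Lean on these libraries where they do the work, as an engineer would, in place of code of your own. Each camera call takes 0.05 s, during which the arm holds its last target. There are 200 camera calls.

TASK

Take the ragged stack of three worktop samples out from between the tin and the timer, set it down well clear of them on the bare worktop and tap its sides and ends until all edges are flush, with your hand off it. Then lay the squared stack flat and lengthwise in the wooden caddy's slot and tap it fully home against the back stop, so that it ends as one neat flush stack. Leave everything else standing where it is.

Things in the scene. Friction and masses are not known exactly. Their poses are not given: they have to be found in the camera images.
- sample_0: a worktop sample: rigid plate 62 (x) x 48 (y) x 9 mm (z), 35 g, small flat steel eyelet in one corner; origin in the centre of its underside. Grey laminate; at the start the lowest of the ragged stack of three, on the worktop.
- sample_1: a worktop sample: rigid plate 62 (x) x 48 (y) x 9 mm (z), 35 g, small flat steel eyelet in one corner; origin in the centre of its underside. Dark wood, second from below at the start, shifted up to 7 mm lengthwise and 5 mm sideways and turned up to 0.10 rad from the lowest.
- sample_2: a worktop sample: rigid plate 62 (x) x 48 (y) x 9 mm (z), 35 g, small flat steel eyelet in one corner; origin in the centre of its underside. Pale marble pattern, third and uppermost from below at the start, shifted up to 7 mm lengthwise and 5 mm sideways and turned up to 0.10 rad from the lowest.
- caddy: the sample caddy: fixed light-wood holder 122 mm long (x), 84 mm wide (y); origin under its floor, x points from its open front to its back stop. Floor 6 mm thick, from x = -60 to 50 mm, no front wall. Two side cheeks along the whole length, 14 mm thick, tops at z = 34 mm, leave a slot 56 mm wide (y = -28 to 28): no room for fingers beside a stack.
- caddy_home (a point): point on the caddy's floor (z = 6 mm in the caddy's frame, axes like the caddy's) where the underside centre of the lowest sample lies once home, lengthwise in the slot: 19 mm ahead of the caddy's origin. The back stop's face is 31 mm beyond it (at x = 50 mm in the caddy's frame); the stop is 46 mm high.
- low_tin: a low round food tin, 86 mm across, 40 mm high; at the start 17 mm off one short end of the lowest sample (the +x end); stands on the worktop, origin in the middle of its underside; to be left alone
- timer: a round wind-up kitchen timer, 62 mm across, 50 mm high; at the start 17 mm off the other short end of the lowest sample; stands on the worktop, origin in the middle of its underside; to be left alone
- mill: a small glass salt shaker with a grey top, 44 mm across, 90 mm high; stands on the worktop, origin in the middle of its underside; to be left alone
- spice_jar: a spice jar with a green lid, 46 mm across, 106 mm high; stands on the worktop, origin in the middle of its underside; to be left alone
- tomato: a tomato, 69 mm across, 71 mm high; stands on the worktop, origin in the middle of its underside; to be left alone
- mug: a green mug, 84 mm across, 91 mm high, its origin is under the middle of the mug with its handle (115 mm over all); stands on the worktop; to be left alone
There are look-alikes about, which are no part of the job. What is meant by the sample_2 is not purple, and is the larger of those in its own colour.

How it is judged:
By the outcome, as a careful person would: the job done as asked, in the order asked, and still so for the second after the job is handed in, with the robot touching nothing.
It also fails if it takes over 72 s, if anything falls off the work surface, if the arm or the gripper's body presses on something with over 40 N, if the wrist force passes 120 N, or if a joint passes its speed limit or range.

## Working session

There is one attempt and no reset: what is moved stays moved. The work goes in short steps, Python scripts to look and compute and a tool call to move; the robot and the scene stay as the last step left them, time stands still between calls to the robot, and variables do not carry over. Pictures are saved under pics/ and viewed, at most 10 in all, crops included, and the job is handed in when it is done.

Besides the shell and the picture viewer there is one more tool, called in YAML: its name, and indented under it one key for each argument. move_arm: Moves the arm, as the interface text tells. Its arguments: {"type":"object","properties":{"steps":{"type":"array"}},"required":["steps"]}

```bash
mkdir -p pics
cat > h.py <<'E'
from bench import *
import numpy as np, cv2
def world(cam,uv,depth=None,M=None,z=None):
    M=M or camera_model(cam); R=cv2.Rodrigues(np.array(M["rvec"],float))[0]; t=np.array(M["tvec"],float).ravel()
    uv=np.atleast_2d(uv).astype(float)
    r=np.c_[(uv[:,0]-M["cx"])/M["fx"],(uv[:,1]-M["cy"])/M["fy"],np.ones(len(uv))]
    c=-R.T@t; d=r@R
    if z is not None: s=(z-c[2])/d[:,2]
    else: s=np.asarray(depth)
    return c+d*s[:,None]
def save(n,img): cv2.imwrite("pics/"+n+".png",cv2.cvtColor(img,cv2.COLOR_RGB2BGR))
def cloud(cam,dep,mask,M=None):
    v,u=np.nonzero(mask&(dep>0)); return world(cam,np.c_[u,v],dep[v,u],M)
E
python3 - <<'E'
from h import *
a,da=snapshot("scene"); b,db=snapshot("side"); save("scene0",a); save("side0",b)
save("both0",np.hstack([a,b])[:, :])
cv2.imwrite("pics/both0.png",cv2.resize(cv2.imread("pics/both0.png"),(800,300)))
for cam,dep in(("scene",da),("side",db)):
  M=camera_model(cam); R=cv2.Rodrigues(np.array(M["rvec"],float))[0]; print(cam,-R.T@np.ravel(M["tvec"]))
  for n in ["sample_0","caddy","low_tin","timer","mill","spice_jar","tomato","mug"]:
    for r in silhouettes(cam,n):
      if r["score"]<.3: continue
      p=cloud(cam,dep,r["pixels"]); 
      if len(p): print(n,round(r["score"],2),np.round(r["uv"]),len(p),np.round(np.median(p,0),3),np.round(np.percentile(p,2,0),3),np.round(np.percentile(p,98,0),3))
print({k:np.round(v,3) for k,v in get_obs().items()})
E
```

```text
scene [-0.07313085  0.56362727  0.83937321]
sample_0 0.67 [310. 192.] 110 [ 0.411 -0.164  0.008] [ 0.391 -0.185  0.003] [ 0.433 -0.142  0.011]
sample_0 0.59 [313. 175.] 12 [ 0.461 -0.241  0.008] [ 0.424 -0.254  0.004] [ 0.473 -0.237  0.011]
sample_0 0.55 [316. 143.] 168 [ 0.548 -0.368  0.009] [ 0.517 -0.409  0.   ] [ 0.579 -0.345  0.013]
sample_0 0.47 [308. 167.] 24 [ 0.483 -0.247  0.019] [ 0.435 -0.266  0.012] [ 0.49  -0.239  0.025]
sample_0 0.46 [324. 166.] 198 [ 0.448 -0.263  0.028] [ 0.418 -0.292  0.02 ] [ 0.48  -0.24   0.031]
caddy 0.76 [216. 247.] 1406 [0.467 0.194 0.017] [0.403 0.156 0.004] [0.52  0.243 0.047]
low_tin 0.61 [295. 156.] 517 [ 0.536 -0.237  0.037] [ 0.503 -0.286  0.003] [ 0.584 -0.207  0.042]
timer 0.46 [335. 172.] 47 [ 0.391 -0.256  0.035] [ 0.381 -0.272  0.012] [ 0.402 -0.248  0.048]
mill 0.73 [323. 166.] 133 [ 0.448 -0.264  0.028] [ 0.421 -0.288  0.025] [ 0.477 -0.243  0.031]
mill 0.61 [294. 206.] 252 [ 0.382 -0.034  0.055] [ 0.372 -0.052  0.012] [ 0.399 -0.026  0.091]
mill 0.39 [320. 170.] 11 [ 0.437 -0.249  0.017] [ 0.43  -0.251  0.012] [ 0.484 -0.243  0.021
[... 896 characters left out ...]
]
tomato 0.83 [306. 340.] 613 [ 0.438 -0.456  0.054] [ 0.408 -0.486  0.033] [ 0.469 -0.425  0.062]
mug 0.93 [194. 102.] 714 [0.419 0.365 0.06 ] [0.378 0.337 0.013] [0.457 0.43  0.093]
{'time': np.float64(0.9), 'joint_positions': array([-1.407,  0.087,  1.371, -0.   ,  1.684, -0.103]), 'qvel': array([-0.002, -0.001, -0.001,  0.002, -0.002,  0.   ]), 'joint_torque': array([-1.0000e-03, -3.4004e+01, -3.0260e+01,  7.2000e-02,  2.4000e-02,
        0.0000e+00]), 'tool_pos': array([ 0.145, -0.531,  0.22 ]), 'ee_rot': array([3.141, 0.   , 0.267]), 'wrist_force': array([ 0.479, -0.481,  0.511]), 'wrist_torque': array([0.015, 0.005, 0.002]), 'finger_force': np.float64(0.0), 'width': np.float64(0.094)}
```

View pics/scene0.png

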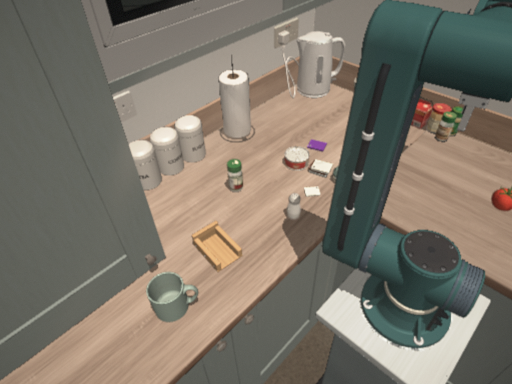

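View pics/side0.png

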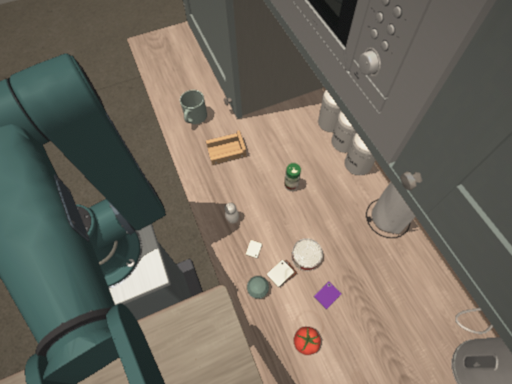

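The scene view shows the white stack between the tin and timer near (316,165), with a smaller white sample at (312,191) and a purple one at (317,145) as decoys. The caddy is at (216,246). In the side view the stack is at (280,273), the small white decoy at (254,248) and the caddy at (226,148). Next I'll look from above with the wrist camera.

move_arm:
  steps: [0,0,-0.08,0.04,0.035,0.01,1,0,0,-0.08,0.08,0.07,0.01,1,0,0,-0.08,0.115,0.1,0.01,1,0,0,-0.08,0.15,0.13,0.01,1,0,0,-0.08,0.19,0.165,0.01,1,0,0,-0.08,0.23,0.2,0.01,1,0,0,-0.08,0.265,0.23,0.01,1,0,0,-0.08,0.305,0.262,0.01,1,0,0,-0.08,0.305,0.262,0.01,1,0,0,-0.08,0.305,0.262,0.01,1,0,0,-0.08,0.305,0.262,0.01,1]

```text
time: 2.0
tool_pos: [0.4493, -0.2693, 0.2294]
ee_rot: [3.141, 0.001, 0.186]
wrist_force: [-0.3, -0.0, -0.0]
width: 0.0944
finger_force: 0.0
```

Run:
```python
from h import *
o=get_obs(); print(o["time"],o["tool_pos"],o["ee_rot"])
M=camera_model("wrist"); a,d=snapshot("wrist"); save("w0",a); np.savez("w0",a=a,d=d)
R=cv2.Rodrigues(np.array(M["rvec"],float))[0]; print(-R.T@np.ravel(M["tvec"]),R[2],M["fx"])
for n in ["sample_0","low_tin","timer"]:
  for r in silhouettes("wrist",n):
    if r["score"]<.3: continue
    p=cloud("wrist",d,r["pixels"],M)
    top=p[p[:,2]>np.percentile(p[:,2],90)-.004]
    q=cv2.minAreaRect((top[:,:2]*1000).astype(np.float32))
    print(n,round(r["score"],2),np.round(r["uv"]),len(p),np.round(np.median(p,0),3),"top z",np.round(np.median(top[:,2]),4),q)
```

```text
2.0 [ 0.44926785 -0.26929961  0.22944527] [3.14118067e+00 8.33435427e-04 1.85840840e-01]
[ 0.51915125 -0.25626933  0.3951939 ] [-0.23690105 -0.04361691 -0.9705542 ] 346.25078077913304
sample_0 0.96 [163. 183.] 1286 [ 0.414 -0.168  0.008] top z 0.0076 ((413.2214050292969, -167.229736328125), (46.26935958862305, 36.53944396972656), 48.00871658325195)
sample_0 0.8 [368.  95.] 2718 [ 0.55  -0.372  0.009] top z 0.0094 ((549.5147094726562, -373.31353759765625), (61.70219039916992, 48.45378112792969), 19.842388153076172)
sample_0 0.61 [253. 166.] 2597 [ 0.453 -0.269  0.028] top z 0.0277 ((451.8548583984375, -268.5498352050781), (62.13653564453125, 48.04722213745117), 18.562097549438477)
sample_0 0.6 [260. 138.] 529 [ 0.486 -0.266  0.019] top z 0.0187 ((473.6800231933594, -265.7917785644531), (38.212650299072266, 47.88471221923828), 11.597651481628418)
low_tin 0.61 [256.  76.] 6484 [ 0.547 -0.249  0.038] top z 0.0377 ((545.635009765625, -249.54135131835938), (85.66018676757812, 85.45885467529297), 9.020794868469238)
timer 0.77 [255. 230.] 2411 [ 0.386 -0.278  0.046] top z 0.0492 ((378.0713195800781, -279.09210205078125), (43.942359924316406, 43.72309875488281), 72.76713562011719)
```

View pics/w0.png

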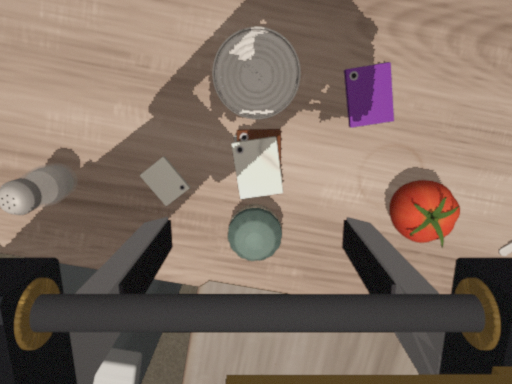

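The wrist view shows the marble top at (258,168), with dark wood sticking out toward the tin at (262,133). The tin is at (256,72) and the timer at (255,234). The tin–timer axis is yaw ≈0.18, and the distance between them matches the text. I'll grip across the width.

move_arm:
  steps: [0,0,0,0.005,0.002,-0.05,1,0,0,0,0.005,0.002,-0.1,1,0,0,0,0.005,0.002,-0.145,1,0,0,0,0.005,0.002,-0.18,1,0,0,0,0.005,0.002,-0.2,1,0,0,0,0.005,0.002,-0.212,1,0,0,0,0.005,0.002,-0.212,1,0,0,0,0.005,0.002,-0.212,0.5,0,0,0,0.005,0.002,-0.212,0.4,0,0,0,0.005,0.002,-0.212,0.4,0,0,0,0.005,0.002,-0.212,0.4,0,0,0,0.005,0.002,-0.212,0.4]

```text
time: 3.4
tool_pos: [0.4552, -0.2666, 0.018]
ee_rot: [3.141, -0.001, 0.187]
wrist_force: [-0.7, -0.5, -0.1]
width: 0.0575
finger_force: 0.0
```

move_arm:
  steps: [0,0,0,0,0,0,0.4,0,0,0,0,0,0,0.4,0,0,0,0,0,0,0.4,0,0,0,0,0,0,0.4]

```text
time: 3.8
tool_pos: [0.4553, -0.2669, 0.0178]
ee_rot: [3.141, -0.0, 0.187]
wrist_force: [-0.0, -2.0, 1.0]
width: 0.0486
finger_force: 29.0
```

```bash
cat >> h.py <<'E'
def caddy():
    pass
E
python3 - <<'E'
from h import *
for cam in("scene","side"):
  a,d=snapshot(cam)
  for r in silhouettes(cam,"caddy")[:1]:
    p=cloud(cam,d,r["pixels"])
    for lo,hi in((.003,.012),(.028,.038),(.041,.055)):
      q=p[(p[:,2]>lo)&(p[:,2]<hi)]
      if len(q)>5: print(cam,lo,len(q),np.round(np.median(q,0),3),cv2.minAreaRect((q[:,:2]*1000).astype(np.float32)))
  print([(np.round(r["score"],2),np.round(world(cam,r["uv"],z=0.006),3)) for r in spot_point(cam,"caddy_home")],[(np.round(r["score"],2),np.round(world(cam,r["uv"],z=0),3)) for r in spot_point(cam,"caddy")])
E
```

```text
scene 0.003 22 [ 0.385 -0.035  0.007] ((398.2060852050781, -61.285560607910156), (43.341064453125, 65.78844451904297), 40.09709548950195)
scene 0.028 35 [ 0.379 -0.032  0.034] ((384.9035339355469, -36.972145080566406), (42.072566986083984, 19.212337493896484), 33.91758346557617)
scene 0.041 52 [ 0.381 -0.032  0.049] ((383.3729248046875, -38.831748962402344), (38.727760314941406, 20.342771530151367), 42.15671920776367)
[(np.float64(0.81), array([[0.478, 0.198, 0.006]]))] [(np.float64(0.96), array([[0.462, 0.192, 0.   ]])), (np.float64(0.18), array([[ 0.46 , -0.269,  0.   ]]))]
side 0.003 350 [0.461 0.205 0.008] ((464.1144104003906, 207.25698852539062), (112.81684112548828, 115.44060516357422), 86.7693862915039)
side 0.028 257 [0.463 0.17  0.035] ((464.3346862792969, 195.98814392089844), (86.82081604003906, 119.75114440917969), 84.0327377319336)
side 0.041 71 [0.52  0.185 0.047] ((519.747314453125, 187.7093963623047), (80.11436462402344, 10.991252899169922), 83.79278564453125)
[(np.float64(0.9), array([[0.483, 0.198, 0.006]]))] [(np.float64(0.93), array([[0.469, 0.209, 0.   ]]))]
```

move_arm:
  steps: [0,0,0,0,0,0.03,0.4,0,0,0,0,0,0.075,0.4,0,0,0,0,0.005,0.12,0.4,0,0,-0.04,0,0.035,0.13,0.4,0,0,-0.08,-0.001,0.075,0.13,0.4,0,0,-0.13,-0.002,0.12,0.13,0.4,0,0,-0.18,-0.003,0.165,0.13,0.4,0,0,-0.23,-0.004,0.21,0.13,0.4,0,0,-0.27,-0.005,0.255,0.13,0.4,0,0,-0.297,-0.005,0.295,0.13,0.4,0,0,-0.297,-0.005,0.325,0.13,0.4,0,0,-0.297,-0.005,0.337,0.13,0.4]

```text
time: 5.4
tool_pos: [0.4486, 0.0732, 0.1466]
ee_rot: [-3.141, 0.003, -0.107]
wrist_force: [0.1, -0.2, 0.2]
width: 0.0484
finger_force: 29.0
```

move_arm:
  steps: [0,0,0,0,0,0,0.4,0,0,0,0,0,-0.04,0.4,0,0,0,0,0,-0.08,0.4,0,0,0,0,0,-0.105,0.4,0,0,0,0,0,-0.12,0.4,0,0,0,0,0,-0.128,0.4,0,0,0,0,0,-0.129,0.4,0,0,0,0,0,-0.129,0.4]

```text
time: 6.2
tool_pos: [0.4506, 0.0698, 0.0191]
ee_rot: [3.141, -0.001, -0.111]
wrist_force: [0.6, -0.4, -0.1]
width: 0.0485
finger_force: 29.0
```

move_arm:
  steps: [0,0,0,0,0,-0.0008,0.4,0,0,0,0,0,-0.0012,0.4,0,0,0,0,0,-0.0012,0.4,0,0,0,0,0,-0.0012,0.75,0,0,0,0,0,-0.0012,0.75,0,0,0,0,0,-0.0012,1,0,0,0,0,0,0.02,1,0,0,0,0,0,0.06,1,0,0,0,0,0,0.1,1,0,0,0,-0.02,0.02,0.15,1,0,0,0,-0.05,0.04,0.2,1,0,0,0,-0.05,0.04,0.2,1]

```text
time: 7.4
tool_pos: [0.4004, 0.1117, 0.2237]
ee_rot: [-3.139, -0.008, -0.109]
wrist_force: [0.5, 0.1, -0.7]
width: 0.0941
finger_force: 0.0
```

```bash
cat >> h.py <<'E'
def look(n,targets=("sample_0",),skip=()):
    o=get_obs(); M=camera_model("wrist"); a,d=snapshot("wrist"); save(n,a); np.savez(n,a=a,d=d,M=np.array(M,dtype=object))
    print(np.round(o["time"],1),np.round(o["tool_pos"],4),np.round(o["ee_rot"],3))
    v,u=np.nonzero(d>0); p=world("wrist",np.c_[u,v],d[v,u],M)
    for t in targets:
      for r in silhouettes("wrist",t):
        if r["score"]<.3: continue
        q=cloud("wrist",d,r["pixels"],M); z=np.median(q[:,2]); q=q[abs(q[:,2]-z)<.004]
        rc=cv2.minAreaRect((q[:,:2]*1000).astype(np.float32))
        print(t,round(r["score"],2),np.round(r["uv"]),len(q),"z",round(z,4),np.round(rc[0],1),np.round(rc[1],1),round(rc[2],1))
    return M,a,d,p,(v,u)
E
python3 - <<'E'
from h import *
M,a,d,p,_=look("w1",("sample_0","caddy"))
s=p[(abs(p[:,0]-.46)<.09)&(abs(p[:,1]-.195)<.075)]
for lo,hi in((.003,.010),(.030,.038),(.042,.05)):
  q=s[(s[:,2]>lo)&(s[:,2]<hi)]; rc=cv2.minAreaRect((q[:,:2]*1000).astype(np.float32)); print(lo,len(q),np.round(np.median(q,0),4),rc)
for t,z in(("caddy_home",.006),("caddy",0)): print(t,[(round(r["score"],2),world("wrist",r["uv"],M=M,z=z)) for r in spot_point("wrist",t)])
E
```

```text
7.4 [0.4004 0.1117 0.2237] [-3.139 -0.008 -0.109]
sample_0 0.73 [285. 126.] 2528 z 0.0096 [445.7  73.5] [62. 48.] 1.6
sample_0 0.59 [501. 130.] 868 z 0.0068 [ 414.3 -165.3] [45.4 35.9] 47.6
caddy 0.72 [169. 113.] 385 z 0.0138 [464.4 189.6] [ 71.4 119.7] 82.8
0.003 5043 [0.4623 0.1994 0.0068] ((460.5673522949219, 203.61459350585938), (175.91131591796875, 134.859375), 1.7692477703094482)
0.03 3158 [0.4639 0.1955 0.0345] ((465.0947570800781, 196.49679565429688), (84.48695373535156, 121.07282257080078), 82.58857727050781)
0.042 1199 [0.5195 0.1889 0.0464] ((519.7506103515625, 189.15069580078125), (83.27621459960938, 12.180493354797363), 83.01655578613281)
caddy_home [(0.65, array([[0.48595218, 0.19548078, 0.006     ]])), (0.15, array([[0.44822617, 0.07557927, 0.006     ]]))]
caddy [(0.85, array([[0.46453752, 0.19490604, 0.        ]]))]
```

View pics/w1.png

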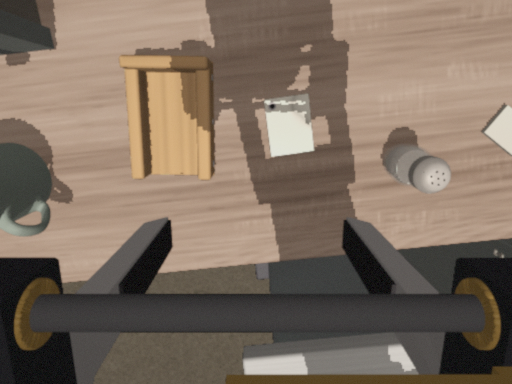

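The wrist view shows a single pale plate at (289,126), only about 9 mm high. Just the top sample came along. I'll check where the other two are.

Run:
```python
from h import *
b,d=snapshot("side"); 
for r in silhouettes("side","sample_0"):
  q=cloud("side",d,r["pixels"]); print(round(r["score"],2),np.round(r["uv"]),len(q),np.round(np.median(q,0),3))
crop=cv2.resize(b[130:310,180:360],(720,720)[:2],interpolation=cv2.INTER_CUBIC); save("side1",cv2.resize(crop,(600,600)))
```

```text
0.98 [328. 296.] 387 [ 0.549 -0.373  0.011]
0.8 [233. 180.] 249 [0.444 0.071 0.011]
0.68 [283. 270.] 370 [ 0.461 -0.262  0.019]
0.54 [272. 275.] 28 [ 0.426 -0.263  0.01 ]
0.52 [256. 249.] 182 [ 0.413 -0.168  0.009]
```

View pics/side1.png

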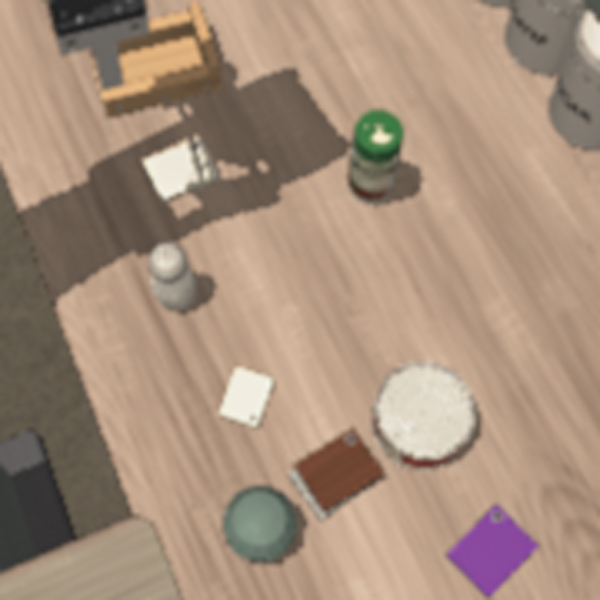

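The side crop shows the marble sample alone at staging (180,168), and dark wood on grey still between the tin and timer at (338,472). The top plate's yaw jammed against the pads, so the other two were never gripped. From here on I'll align plates by pushing with the two fingers used as a straight fork. First I'll align this pair in place, then lift it.

move_arm:
  steps: [0,0,0.149,0.005,-0.03,0,0.5,0,0,0.298,0.01,-0.065,0,0.3,0,0,0.447,0.015,-0.1,0,0.3,0,0,0.596,0.02,-0.135,0,0.3,0,0,0.745,0.025,-0.17,0,0.3,0,0,0.894,0.03,-0.205,0,0.3,0,0,1.043,0.035,-0.24,0,0.3,0,0,1.192,0.04,-0.275,0,0.3,0,0,1.341,0.045,-0.31,0,0.3,0,0,1.49,0.052,-0.35,0,0.3,0,0,1.639,0.06,-0.39,0,0.3,0,0,1.788,0.066,-0.42,-0.03,0.3]

```text
time: 8.95
tool_pos: [0.4674, -0.3139, 0.1905]
ee_rot: [3.137, 0.005, 1.637]
wrist_force: [1.7, 0.5, 0.0]
width: 0.0281
finger_force: 0.0
```

move_arm:
  steps: [0,0,0.078,0,0,-0.04,0.3,0,0,0.078,0,0,-0.085,0.3,0,0,0.078,0,0,-0.125,0.3,0,0,0.078,0,0,-0.155,0.3,0,0,0.078,0,0,-0.165,0.3,0,0,0.078,0,0,-0.1698,0.3,0,0,0.078,0,0,-0.1698,0.3,0,0,0.078,0,0,-0.1698,0.3]

```text
time: 9.75
tool_pos: [0.4671, -0.3106, 0.0206]
ee_rot: [3.139, 0.003, 1.711]
wrist_force: [-0.3, -1.2, 0.3]
width: 0.0282
finger_force: 0.0
```

move_arm:
  steps: [0,0,0,0,0,0,0.3,0,0,0,0,0,0,0.3,0,0,0,-0.001,0.005,0,0.3,0,0,0,-0.0015,0.009,0,0.3,0,0,0,-0.002,0.012,0,0.3,0,0,0,-0.0027,0.015,0,0.3,0,0,0,-0.0033,0.018,0,0.3,0,0,0,-0.0039,0.021,0,0.3,0,0,0,-0.0044,0.024,0,0.3,0,0,0,-0.005,0.027,0,0.3,0,0,0,-0.005,0.027,0,0.3,0,0,0,-0.005,0.027,0,0.3]

```text
time: 10.95
tool_pos: [0.4609, -0.2822, 0.0186]
ee_rot: [-3.141, -0.001, 1.711]
wrist_force: [0.1, -0.2, 0.3]
width: 0.0283
finger_force: 0.0
```

move_arm:
  steps: [0,0,0,0.0025,-0.015,0,0.3,0,0,0,0.0025,-0.015,0.04,0.3,0,0,0,0.0025,-0.015,0.09,0.3,0,0,-0.14,0,0,0.13,0.6,0,0,-0.28,-0.005,0.01,0.17,1,0,0,-0.42,-0.01,0.02,0.18,1,0,0,-0.56,-0.01,0.02,0.18,1,0,0,-0.7,-0.01,0.02,0.18,1,0,0,-0.84,-0.01,0.02,0.18,1,0,0,-0.98,-0.01,0.02,0.18,1,0,0,-1.12,-0.01,0.02,0.18,1,0,0,-1.26,-0.01,0.02,0.18,1]

```text
time: 12.15
tool_pos: [0.4511, -0.2636, 0.1987]
ee_rot: [3.141, 0.0, 0.444]
wrist_force: [-1.0, -0.2, -0.1]
width: 0.0934
finger_force: 0.0
```

Run:
```python
from h import *
look("w2",("sample_0","low_tin","timer"))
print(get_obs()["joint_positions"])
```

```text
12.2 [ 0.4511 -0.2636  0.1987] [3.141 0.    0.444]
sample_0 0.8 [160. 168.] 1523 z 0.0075 [ 413.2 -167.4] [46.6 36.4] 47.9
sample_0 0.7 [397. 133.] 2950 z 0.0093 [ 549.4 -373.3] [62.1 48.7] 19.3
sample_0 0.57 [245. 162.] 2839 z 0.0187 [ 457.3 -246.9] [62.1 47.8] 6.0
sample_0 0.56 [223. 187.] 69 z 0.0096 [ 424.1 -252.9] [ 5.1 47.5] 10.8
low_tin 0.85 [290.  78.] 7475 z 0.0376 [ 545.5 -249.5] [84.6 85.1] 59.9
timer 0.84 [241. 242.] 1373 z 0.0459 [ 378.2 -279.3] [51.  50.5] 2.7
[-6.36707286e-01  3.03884148e-02  1.47162856e+00 -1.94884727e-04
  1.63959690e+00  4.80756856e-01]
```

View pics/w2.png

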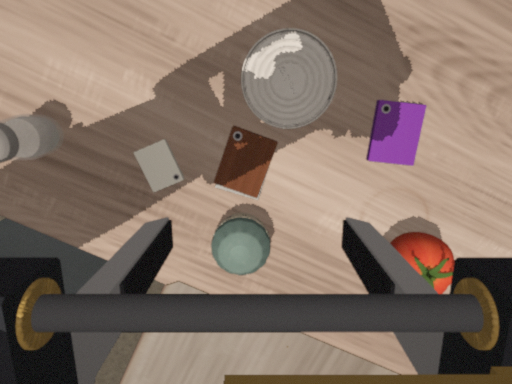

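The wrist view shows dark wood at (245,162) with a thin strip of grey at its timer end, side-aligned at about 6–8° yaw. Next I'll grip the pair and do a test lift.

move_arm:
  steps: [0,0,-0.14,0.002,0.01,-0.04,1,0,0,-0.28,0.004,0.0165,-0.08,1,0,0,-0.32,0.004,0.0165,-0.12,1,0,0,-0.32,0.004,0.0165,-0.15,1,0,0,-0.32,0.004,0.0165,-0.172,1,0,0,-0.32,0.004,0.0165,-0.182,0.6,0,0,-0.32,0.004,0.0165,-0.182,0.4,0,0,-0.32,0.004,0.0165,-0.182,0.4,0,0,-0.32,0.004,0.0165,-0.182,0.4,0,0,-0.32,0.004,0.0165,-0.182,0.4,0,0,-0.32,0.004,0.0165,-0.182,0.4,0,0,-0.32,0.004,0.0165,-0.182,0.4]

```text
time: 13.55
tool_pos: [0.4554, -0.2466, 0.0174]
ee_rot: [3.14, -0.001, 0.131]
wrist_force: [-0.3, -0.4, 1.0]
width: 0.048
finger_force: 29.9
```

move_arm:
  steps: [0,0,0,0,0,0,0.4,0,0,0,0,0,0,0.4,0,0,0,0,0,0,0.4,0,0,0,0,0,0.02,0.4,0,0,0,0,0,0.06,0.4,0,0,0,0,0,0.1,0.4,0,0,0,0,0,0.13,0.4,0,0,0,0,0,0.13,0.4]

```text
time: 14.35
tool_pos: [0.4573, -0.2472, 0.1515]
ee_rot: [3.136, -0.007, 0.131]
wrist_force: [0.5, -0.9, 0.1]
width: 0.0476
finger_force: 29.9
```

Run:
```python
from h import *
for cam in("side","scene"):
  b,d=snapshot(cam); p=cloud(cam,d,np.ones(d.shape,bool)); s=p[(abs(p[:,0]-.455)<.025)&(abs(p[:,1]+.247)<.018)]; print(cam,len(s),np.round(np.percentile(s[:,2],[2,25,50,75,98]),3))
  if cam=="side": save("side2",b)
```

```text
side 949 [-0.001  0.155  0.525  0.528  0.53 ]
scene 364 [-0.001  0.003  0.251  0.522  0.526]
```

Run:
```python
from h import *
for cam in("side","scene"):
  b,d=snapshot(cam); p=cloud(cam,d,np.ones(d.shape,bool)); s=p[(abs(p[:,0]-.455)<.05)&(abs(p[:,1]+.247)<.04)&(p[:,2]<.3)]; print(cam,np.histogram(s[:,2],[-.01,.004,.006,.012,.015,.1,.125,.13,.135,.14,.145,.15,.155,.16,.2]))
```

```text
side (array([467,  37,   3,   0,   8,   0,   1,   8,  38,  25, 134,  13,   1,
         3]), array([-0.01 ,  0.004,  0.006,  0.012,  0.015,  0.1  ,  0.125,  0.13 ,
        0.135,  0.14 ,  0.145,  0.15 ,  0.155,  0.16 ,  0.2  ]))
scene (array([436,  12,   2,   4,  19,   0,   2,  25,  42,  45, 117,  22,  18,
       115]), array([-0.01 ,  0.004,  0.006,  0.012,  0.015,  0.1  ,  0.125,  0.13 ,
        0.135,  0.14 ,  0.145,  0.15 ,  0.155,  0.16 ,  0.2  ]))
```

move_arm:
  steps: [0,0,0,0.01,0.035,0,0.4,0,0,0,0.022,0.075,0,0.4,0,0,0,0.035,0.11,0,0.4,0,0,0,0.045,0.137,-0.02,0.4,0,0,0,0.045,0.137,-0.05,0.4,0,0,0,0.045,0.137,-0.085,0.4,0,0,0,0.045,0.137,-0.11,0.4,0,0,0,0.045,0.137,-0.123,0.4,0,0,0,0.045,0.137,-0.129,0.4,0,0,0,0.045,0.137,-0.1305,0.4,0,0,0,0.045,0.137,-0.1305,0.4,0,0,0,0.045,0.137,-0.1305,0.4]

```text
time: 15.75
tool_pos: [0.4993, -0.1086, 0.0169]
ee_rot: [-3.14, 0.002, 0.131]
wrist_force: [-3.3, 1.1, 4.8]
width: 0.0477
finger_force: 29.9
```

move_arm:
  steps: [0,0,0,0,0,0,0.6,0,0,0,0,0,0,0.8,0,0,0,0,0,0,1,0,0,0,0,0,0.03,1,0,0,0,0,0,0.075,1,0,0,0,0,0.005,0.12,1,0,0,0,-0.03,0.04,0.16,1,0,0,0,-0.06,0.07,0.18,1,0,0,0,-0.08,0.105,0.18,1,0,0,0,-0.08,0.11,0.18,1,0,0,0,-0.08,0.11,0.18,1]

```text
time: 16.85
tool_pos: [0.42, 0.0016, 0.1965]
ee_rot: [3.141, -0.002, 0.133]
wrist_force: [-0.1, -0.5, -0.1]
width: 0.0941
finger_force: 0.0
```

Run:
```python
from h import *
look("w3",("sample_0",))
```

```text
16.8 [0.42   0.0016 0.1965] [ 3.141e+00 -2.000e-03  1.330e-01]
sample_0 0.94 [362. 141.] 286 z 0.0091 [482.3 -95.4] [75.9 37.2] 47.1
sample_0 0.81 [188. 140.] 2905 z 0.0098 [445.5  73.3] [62.3 48.3] 1.8
sample_0 0.69 [382. 108.] 3265 z 0.0184 [ 501.6 -107.4] [61.6 48.4] 6.2
sample_0 0.67 [411. 201.] 1452 z 0.0072 [ 413.7 -166.6] [47.8 36.2] 48.2
```

View pics/w3.png

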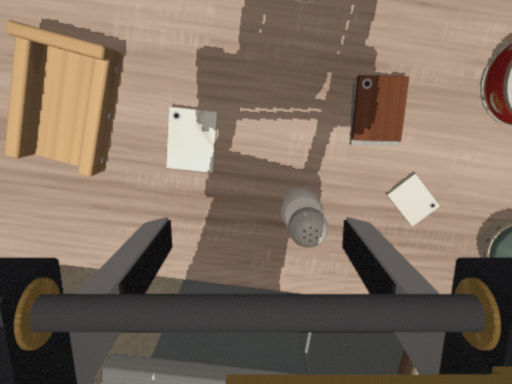

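The wrist view shows the pair at staging (382,108) and the marble plate at (191,140), with the mill at (305,218) between them. Next: pick up the marble plate and put it back on top.

move_arm:
  steps: [0,0,-0.05,0.01,0.035,0,1,0,0,-0.103,0.0255,0.073,-0.02,1,0,0,-0.103,0.0255,0.073,-0.06,1,0,0,-0.103,0.0255,0.073,-0.105,1,0,0,-0.103,0.0255,0.073,-0.145,1,0,0,-0.103,0.0255,0.073,-0.17,1,0,0,-0.103,0.0255,0.073,-0.181,0.6,0,0,-0.103,0.0255,0.073,-0.181,0.4,0,0,-0.103,0.0255,0.073,-0.181,0.4,0,0,-0.103,0.0255,0.073,-0.181,0.4,0,0,-0.103,0.0255,0.073,-0.181,0.4,0,0,-0.103,0.0255,0.073,-0.181,0.4]

```text
time: 18.15
tool_pos: [0.4456, 0.0737, 0.0152]
ee_rot: [3.141, -0.0, 0.028]
wrist_force: [-0.6, 0.1, -0.2]
width: 0.0496
finger_force: 0.1
```

move_arm:
  steps: [0,0,0,0,0,0,0.4,0,0,0,0,0,0,0.4,0,0,0,0,0,0,0.4,0,0,0,0,0,0.03,0.4,0,0,0,0,0,0.08,0.4,0,0,0,0.005,-0.01,0.13,0.4,0,0,0.02,0.015,-0.045,0.14,0.4,0,0,0.04,0.025,-0.085,0.14,0.4,0,0,0.06,0.04,-0.125,0.14,0.4,0,0,0.078,0.05,-0.16,0.14,0.4,0,0,0.078,0.055,-0.181,0.14,0.4,0,0,0.078,0.055,-0.181,0.12,0.4]

```text
time: 19.35
tool_pos: [0.5029, -0.1105, 0.1377]
ee_rot: [3.138, -0.006, 0.102]
wrist_force: [-0.1, 0.8, 0.0]
width: 0.0475
finger_force: 30.0
```

move_arm:
  steps: [0,0,0,0,0,-0.04,0.4,0,0,0,0,0,-0.075,0.4,0,0,0,0,0,-0.093,0.4,0,0,0,0,0,-0.1,0.4,0,0,0,0,0,-0.101,0.4,0,0,0,0,0,-0.1015,0.4,0,0,0,0,0,-0.1015,0.4]

```text
time: 20.05
tool_pos: [0.5013, -0.1072, 0.0346]
ee_rot: [3.141, -0.002, 0.106]
wrist_force: [-0.5, 0.3, -0.7]
width: 0.0478
finger_force: 30.0
```

move_arm:
  steps: [0,0,0,0,0,0,0.6,0,0,0,0,0,0,0.8,0,0,0,0,0,0.005,1,0,0,0,0,0,0.05,1,0,0,0.1,0,0,0.08,0.6,0,0,0.249,0,-0.01,0.08,0.4,0,0,0.398,0.002,-0.02,0.08,0.3,0,0,0.547,0.003,-0.03,0.08,0.3,0,0,0.696,0.004,-0.04,0.08,0.3,0,0,0.845,0.005,-0.047,0.08,0.3,0,0,0.994,0.005,-0.047,0.08,0.3,0,0,1.143,0.005,-0.047,0.08,0.3]

```text
time: 21.25
tool_pos: [0.5056, -0.1544, 0.1142]
ee_rot: [3.141, 0.0, 1.255]
wrist_force: [-0.4, 0.5, -0.2]
width: 0.0281
finger_force: 0.0
```

move_arm:
  steps: [0,0,0.145,0,0,0,0.3,0,0,0.29,0,0,0,0.3,0,0,0.43,0,0,-0.02,0.3,0,0,0.43,0,0,-0.06,0.3,0,0,0.43,0,0,-0.085,0.3,0,0,0.43,0,0,-0.0965,0.3,0,0,0.43,0,0,-0.0975,0.3]

```text
time: 21.95
tool_pos: [0.5052, -0.1539, 0.0157]
ee_rot: [-3.141, -0.001, 1.679]
wrist_force: [1.1, 0.3, -0.6]
width: 0.0277
finger_force: 0.0
```

Run:
```python
from h import *
b,d=snapshot("side"); save("side3",b)
for cam in("side",):
 for r in silhouettes(cam,"sample_0"):
  q=cloud(cam,d,r["pixels"]); print(round(r["score"],2),np.round(r["uv"]),len(q),np.round(np.median(q,0),3),cv2.minAreaRect((q[:,:2]*1000).astype(np.float32)))
```

```text
0.7 [327. 297.] 378 [ 0.549 -0.375  0.011] ((550.6968383789062, -373.6312255859375), (63.196693420410156, 46.56611633300781), 18.673093795776367)
0.57 [254. 246.] 186 [ 0.414 -0.168  0.008] ((414.6617431640625, -166.3765411376953), (48.087825775146484, 35.746009826660156), 48.54840087890625)
```

move_arm:
  steps: [0,0,0,-0.0005,0.005,0.001,0.3,0,0,0,-0.001,0.009,0.001,0.3,0,0,0,-0.0013,0.012,0.001,0.3,0,0,0,-0.0016,0.015,0.001,0.3,0,0,0,-0.002,0.018,0.001,0.3,0,0,0,-0.0023,0.021,0.001,0.3,0,0,0,-0.0026,0.024,0.001,0.3,0,0,0,-0.003,0.027,0.001,0.3,0,0,0,-0.0032,0.029,0.001,0.3,0,0,0,-0.0032,0.029,0.001,0.3]

```text
time: 23.05
tool_pos: [0.5022, -0.1246, 0.0171]
ee_rot: [-3.142, -0.001, 1.679]
wrist_force: [-0.0, -0.6, 0.6]
width: 0.0282
finger_force: 0.3
```

move_arm:
  steps: [0,0,0,0.001,-0.012,0,0.3,0,0,0,0.001,-0.012,0.04,0.3,0,0,0,0.001,-0.012,0.08,0.3,0,0,-0.14,0.001,-0.012,0.12,0.25,0,0,-0.28,-0.015,0,0.16,0.2,0,0,-0.42,-0.03,0.015,0.18,0.2,0,0,-0.56,-0.05,0.035,0.18,0.2,0,0,-0.7,-0.08,0.035,0.18,0.2,0,0,-0.84,-0.08,0.035,0.18,0.2,0,0,-0.98,-0.08,0.035,0.18,0.2,0,0,-1.12,-0.08,0.035,0.18,0.2,0,0,-1.26,-0.08,0.035,0.18,0.2]

```text
time: 24.25
tool_pos: [0.422, -0.0904, 0.1968]
ee_rot: [-3.141, 0.001, 0.413]
wrist_force: [-0.6, -0.3, -0.3]
width: 0.0185
finger_force: 0.0
```

Run:
```python
from h import *
M,a,d,p,_=look("w4",("sample_0",))
q=p[(abs(p[:,0]-.50)<.06)&(abs(p[:,1]+.095)<.055)]
for lo,hi in((.005,.012),(.015,.021),(.024,.032)):
  s=q[(q[:,2]>lo)&(q[:,2]<hi)]; 
  if len(s)>3: print(lo,len(s),cv2.minAreaRect((s[:,:2]*1000).astype(np.float32)))
save("w4c",cv2.resize(a[0:260,180:500],(800,600)[:2],interpolation=cv2.INTER_CUBIC)[:600])
```

```text
24.2 [ 0.422  -0.0904  0.1968] [-3.141e+00  1.000e-03  4.130e-01]
sample_0 0.66 [288. 102.] 3406 z 0.0275 [498.9 -89. ] [62.  48.1] 5.6
sample_0 0.54 [272. 138.] 177 z 0.0096 [464.7 -94.2] [ 4.4 45.9] 5.5
0.005 194 ((465.0901184082031, -94.37517547607422), (4.692601203918457, 47.618682861328125), 7.091407299041748)
0.024 3444 ((498.8605651855469, -89.03167724609375), (62.0092658996582, 48.06181716918945), 5.620622158050537)
```

View pics/w4c.png

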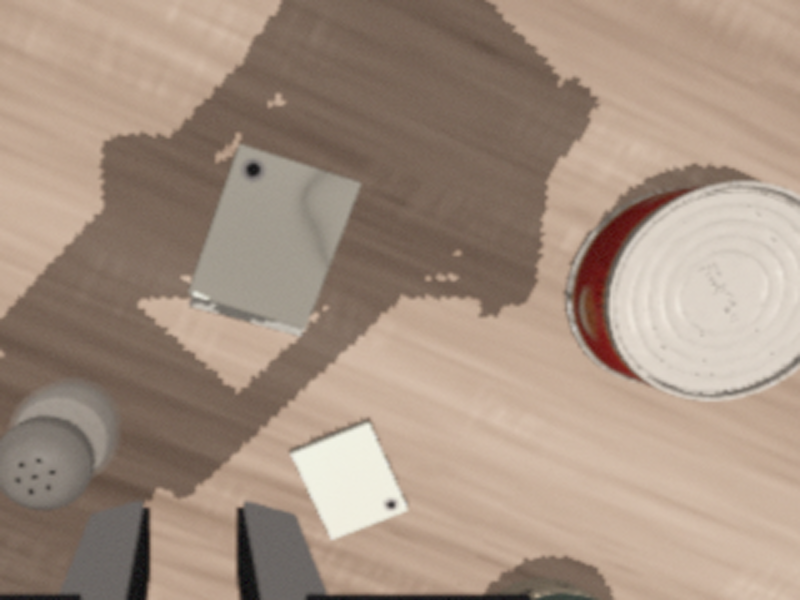

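The crop shows the marble plate flush along its sides over the others, with an end strip of the lower plates showing at (245,312). Next I'll push that end with the fork.

move_arm:
  steps: [0,0,-0.14,0.01,-0.0045,-0.02,0.2,0,0,-0.28,0.019,-0.0045,-0.06,0.2,0,0,-0.31,0.019,-0.0045,-0.105,0.2,0,0,-0.31,0.019,-0.0045,-0.145,0.2,0,0,-0.31,0.019,-0.0045,-0.17,0.2,0,0,-0.31,0.019,-0.0045,-0.18,0.2,0,0,-0.31,0.019,-0.0045,-0.18,0.2,0,0,-0.31,0.019,-0.0045,-0.18,0.2,0,0,-0.31,0.025,-0.004,-0.18,0.2,0,0,-0.31,0.03,-0.0035,-0.18,0.2,0,0,-0.31,0.033,-0.003,-0.18,0.2]

```text
time: 25.45
tool_pos: [0.456, -0.0933, 0.0179]
ee_rot: [3.141, -0.0, 0.109]
wrist_force: [-1.2, -1.0, 1.3]
width: 0.0189
finger_force: 0.9
```

move_arm:
  steps: [0,0,0,0.003,0.0003,0,0.2,0,0,0,0.005,0.0005,0,0.2,0,0,0,0.007,0.0007,0,0.2,0,0,0,0.009,0.0009,0,0.2,0,0,0,0.011,0.0011,0,0.2,0,0,0,0.013,0.0013,0,0.2,0,0,0,0.0145,0.0015,0,0.2,0,0,0,0.016,0.0016,0,0.2,0,0,0,0.016,0.0016,0,0.2,0,0,0,0.004,0.0004,0,0.2,0,0,0,-0.006,-0.0006,0.03,0.2,0,0,0,-0.01,0,0.08,0.2]

```text
time: 26.65
tool_pos: [0.4409, -0.092, 0.0937]
ee_rot: [-3.137, 0.009, 0.109]
wrist_force: [0.7, -0.7, -0.8]
width: 0.0191
finger_force: 0.0
```

move_arm:
  steps: [0,0,0,-0.015,0,0.05,0.2,0,0,0,-0.035,0.01,0.1,0.2,0,0,0,-0.035,0.01,0.1,0.2,0,0,0,-0.035,0.01,0.1,0.2]

```text
time: 27.05
tool_pos: [0.4107, -0.0833, 0.1991]
ee_rot: [3.139, -0.005, 0.109]
wrist_force: [0.4, -0.4, 0.1]
width: 0.0185
finger_force: 0.0
```

Run:
```python
from h import *
M,a,d,p,_=look("w5",("sample_0",))
q=p[(abs(p[:,0]-.505)<.06)&(abs(p[:,1]+.09)<.055)]
for lo,hi in((.005,.012),(.015,.021),(.024,.032)):
  s=q[(q[:,2]>lo)&(q[:,2]<hi)]; 
  if len(s)>3: print(lo,len(s),cv2.minAreaRect((s[:,:2]*1000).astype(np.float32)))
R=cv2.Rodrigues(np.array(M["rvec"],float))[0]
uv=R@np.array([.508,-.088,.027])+np.ravel(M["tvec"]); uv=uv[:2]/uv[2]*M["fx"]+[M["cx"],M["cy"]]; print(uv)
u,v=uv.astype(int); b,_=snapshot("side"); Ms=camera_model("side"); R=cv2.Rodrigues(np.array(Ms["rvec"],float))[0]
x=R@np.array([.508,-.088,.02])+np.ravel(Ms["tvec"]); x=(x[:2]/x[2]*Ms["fx"]+[Ms["cx"],Ms["cy"]]).astype(int)
c1=cv2.resize(a[max(v-60,0):v+60,u-50:u+50],(400,480),interpolation=cv2.INTER_CUBIC) if v>=60 else cv2.resize(a[0:120,u-50:u+50],(400,480))
c2=cv2.resize(b[x[1]-30:x[1]+30,x[0]-25:x[0]+25],(400,480),interpolation=cv2.INTER_CUBIC)
save("w5c",np.hstack([c1,c2]))
```

```text
27.0 [ 0.4107 -0.0833  0.1991] [ 3.139 -0.005  0.109]
sample_0 0.84 [335. 179.] 1478 z 0.0072 [ 413.5 -166.9] [47.2 36. ] 48.1
sample_0 0.79 [272.  63.] 3553 z 0.0276 [518.5 -87. ] [61.5 48. ] 4.0
sample_0 0.71 [274. 101.] 248 z 0.0095 [485.5 -91.7] [ 5.8 47. ] 6.3
0.005 256 ((485.4545593261719, -91.71905517578125), (5.824244022369385, 46.95474624633789), 6.310900688171387)
0.015 18 ((507.2562255859375, -106.60174560546875), (30.16487693786621, 65.63251495361328), 59.55797576904297)
0.024 3655 ((518.6080322265625, -87.0299301147461), (62.232566833496094, 48.102691650390625), 4.375973701477051)
[273.39608327  76.56206697]
```

View pics/w5c.png

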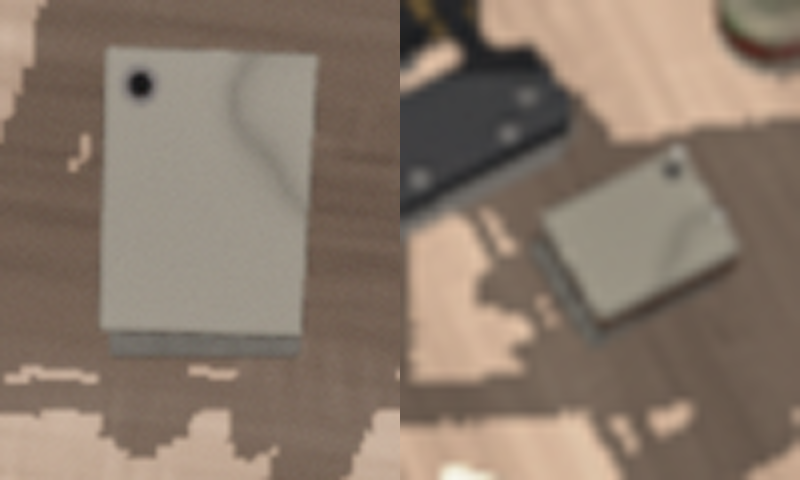

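The crops show the sides flush, but the grey bottom plate still sticks out about 5 mm at its -x end. Pushing the bottom plate carries the others along with it. The end push has to come from where the upper plates stick out, and there the jar is too close. So I'll carry the stack by its flush sides to the roomier spot at (0.45, 0.06).

move_arm:
  steps: [0,0,-0.01,0.04,-0.002,0,0.6,0,0,-0.01,0.08,-0.004,-0.01,1,0,0,-0.01,0.106,-0.004,-0.04,1,0,0,-0.01,0.106,-0.004,-0.08,1,0,0,-0.01,0.106,-0.004,-0.125,1,0,0,-0.01,0.106,-0.004,-0.16,1,0,0,-0.01,0.106,-0.004,-0.177,1,0,0,-0.01,0.106,-0.004,-0.181,0.6,0,0,-0.01,0.106,-0.004,-0.181,0.4,0,0,-0.01,0.106,-0.004,-0.181,0.4,0,0,-0.01,0.106,-0.004,-0.181,0.4,0,0,-0.01,0.106,-0.004,-0.181,0.4]

```text
time: 28.4
tool_pos: [0.5154, -0.0869, 0.0143]
ee_rot: [-3.141, 0.003, 0.099]
wrist_force: [-0.7, -0.2, -0.7]
width: 0.0481
finger_force: 30.0
```

move_arm:
  steps: [0,0,0,0,0,0,0.4,0,0,0,0,0,0,0.4,0,0,0,0,0,0,0.4,0,0,0,0,0,0.015,0.4,0,0,0,0,0,0.05,0.4,0,0,0,0,0,0.1,0.4,0,0,0,0,0,0.13,0.4,0,0,0,0,0,0.13,0.4]

```text
time: 29.2
tool_pos: [0.5196, -0.0879, 0.1522]
ee_rot: [3.137, -0.011, 0.099]
wrist_force: [0.1, 0.3, -1.4]
width: 0.0476
finger_force: 29.9
```

Run:
```python
from h import *
o=get_obs(); print(o["width"],o["tool_pos"])
for cam in("side","scene"):
  b,d=snapshot(cam); p=cloud(cam,d,np.ones(d.shape,bool)); s=p[(abs(p[:,0]-.515)<.05)&(abs(p[:,1]+.09)<.04)&(p[:,2]<.3)]; h=np.histogram(s[:,2],[-.01,.004,.006,.012,.015,.022,.1,.125,.13,.135,.14,.145,.15,.155,.16,.2]); print(cam,h[0])
```

```text
0.04763889052834371 [ 0.51961518 -0.08786193  0.15219266]
side [610  82  16   0   0   0   0   0   0   1  10  38  21  16 163]
scene [491  28   0   0   0   0   0   0   1  23  35  39  35  32 276]
```

move_arm:
  steps: [0,0,-0.05,-0.015,0.03,0,0.4,0,0,-0.1,-0.03,0.065,0,0.4,0,0,-0.16,-0.047,0.105,0,0.4,0,0,-0.219,-0.062,0.14,0,0.4,0,0,-0.219,-0.066,0.147,-0.03,0.4,0,0,-0.219,-0.066,0.147,-0.07,0.4,0,0,-0.219,-0.066,0.147,-0.1,0.4,0,0,-0.219,-0.066,0.147,-0.12,0.4,0,0,-0.219,-0.066,0.147,-0.1275,0.4,0,0,-0.219,-0.066,0.147,-0.129,0.4,0,0,-0.219,-0.066,0.147,-0.1295,0.4,0,0,-0.219,-0.066,0.147,-0.1295,0.4]

```text
time: 30.5
tool_pos: [0.4502, 0.0599, 0.0163]
ee_rot: [3.142, 0.0, -0.12]
wrist_force: [-0.2, 0.9, -1.0]
width: 0.0478
finger_force: 29.9
```

move_arm:
  steps: [0,0,0,0,0,0,0.6,0,0,0,0,0,0,0.8,0,0,0,0,0,0.005,1,0,0,0,0,0,0.05,1,0,0,0.14,0,0,0.07,1,0,0,0.28,0,0,0.07,1,0,0,0.425,0,0,0.07,1,0,0,0.57,0,0,0.07,1,0,0,0.715,0,0,0.07,1,0,0,0.86,0,0,0.07,1,0,0,1.005,0,0,0.07,1,0,0,1.15,0,0,0.07,1]

```text
time: 31.7
tool_pos: [0.4506, 0.06, 0.0873]
ee_rot: [3.141, -0.001, 1.036]
wrist_force: [-0.2, 0.1, 0.2]
width: 0.0939
finger_force: 0.0
```

move_arm:
  steps: [0,0,0.145,0,0,0,1,0,0,0.29,0,0,0,1,0,0,0.421,0,0,-0.015,1,0,0,0.421,0,0,-0.05,1,0,0,0.421,0,0,-0.068,0.8,0,0,0.421,0,0,-0.07,0.6,0,0,0.421,0,0,-0.07,0.55,0,0,0.421,0,0,-0.07,0.55,0,0,0.421,0,0,-0.07,0.55,0,0,0.421,0,0,-0.07,0.55,0,0,0.421,0,0,-0.07,0.55,0,0,0.421,0,0,-0.07,0.55]

```text
time: 32.9
tool_pos: [0.4511, 0.06, 0.0179]
ee_rot: [3.14, -0.0, 1.451]
wrist_force: [-2.1, 0.2, 6.0]
width: 0.0615
finger_force: 30.0
```

move_arm:
  steps: [0,0,0,0,0,0,0.75,0,0,0,0,0,0,0.85,0,0,0,0,0,0.005,0.95,0,0,0,0,0,0.05,0.95,0,0,0,0,-0.02,0.1,0.95,0,0,0,0,-0.05,0.14,0.95,0,0,0,0,-0.05,0.15,0.95,0,0,0,0,-0.05,0.15,0.95]

```text
time: 33.7
tool_pos: [0.4518, 0.0095, 0.169]
ee_rot: [3.136, -0.001, 1.449]
wrist_force: [-0.7, 0.8, 0.1]
width: 0.0892
finger_force: 0.0
```

Run:
```python
from h import *
M,a,d,p,_=look("w6",("sample_0",))
q=p[(abs(p[:,0]-.45)<.055)&(abs(p[:,1]-.06)<.05)]
for lo,hi in((.005,.012),(.015,.021),(.024,.032)):
  s=q[(q[:,2]>lo)&(q[:,2]<hi)]; 
  if len(s)>3: print(lo,len(s),cv2.minAreaRect((s[:,:2]*1000).astype(np.float32)))
def proj(M,X):
  R=cv2.Rodrigues(np.array(M["rvec"],float))[0]; x=R@np.array(X)+np.ravel(M["tvec"]); return (x[:2]/x[2]*M["fx"]+[M["cx"],M["cy"]]).astype(int)
u,v=proj(M,[.45,.06,.02]); x=proj(camera_model("side"),[.45,.06,.02]); b,_=snapshot("side"); y=proj(camera_model("scene"),[.45,.06,.02]); c,_=snapshot("scene"); print(u,v,x,y)
f=lambda im,u,v,r:cv2.resize(im[max(v-r,0):v+r,max(u-r,0):u+r],(400,400),interpolation=cv2.INTER_CUBIC)
save("w6c",np.hstack([f(a,u,v,60),f(c,y[0],y[1],22)]))
```

```text
33.7 [0.4518 0.0095 0.169 ] [ 3.136e+00 -1.000e-03  1.449e+00]
sample_0 0.95 [246. 128.] 3925 z 0.0276 [452.   59.1] [47.8 62.1] 83.1
sample_0 0.83 [236. 344.] 902 z 0.0071 [ 413.1 -167.9] [45.6 36.2] 48.0
sample_0 0.43 [456. 202.] 423 z 0.0982 [599.7  -8.6] [44.3 19.1] 53.9
0.024 3926 ((452.0227966308594, 59.13548278808594), (47.806549072265625, 62.1261100769043), 83.11762237548828)
245 126 [235 181] [254 221]
```

View pics/w6c.png

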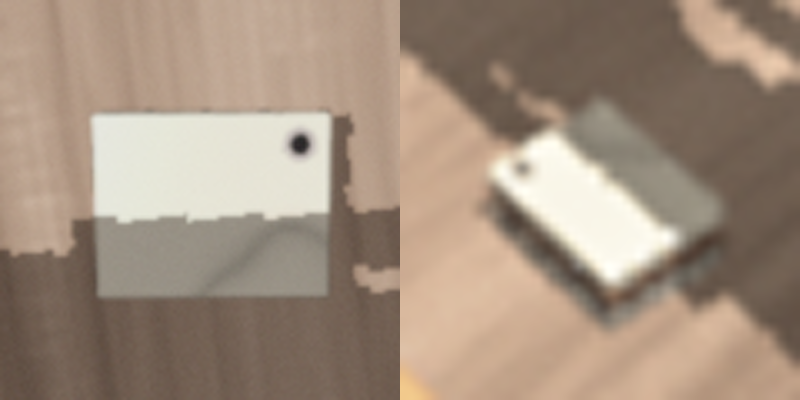

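The wrist and scene crops show the stack flush on all sides, with no lower plate sticking out and the hand off it. Next I'll grip it by its ends, lift it and measure the caddy again.

move_arm:
  steps: [0,0,0,0.001,0.025,0,0.95,0,0,0,0.001,0.05,-0.03,0.95,0,0,0,0.001,0.05,-0.075,0.95,0,0,0,0.001,0.05,-0.115,0.95,0,0,0,0.001,0.05,-0.14,0.95,0,0,0,0.001,0.05,-0.15,0.8,0,0,0,0.001,0.05,-0.1505,0.6,0,0,0,0.001,0.05,-0.1505,0.55,0,0,0,0.001,0.05,-0.1505,0.55,0,0,0,0.001,0.05,-0.1505,0.55,0,0,0,0.001,0.05,-0.1505,0.55,0,0,0,0.001,0.05,-0.1505,0.55]

```text
time: 35.1
tool_pos: [0.4511, 0.0599, 0.0159]
ee_rot: [-3.141, 0.0, 1.451]
wrist_force: [-0.1, -0.1, -1.6]
width: 0.0617
finger_force: 30.0
```

move_arm:
  steps: [0,0,0,0,0,0,0.55,0,0,0,0,0,0.015,0.55,0,0,0,0,0,0.05,0.55,0,0,0,0,0,0.1,0.55,0,0,0,0,0.02,0.144,0.55,0,0,0,0,0.03,0.144,0.55,0,0,0,0,0.03,0.144,0.55,0,0,0,0,0.03,0.144,0.55]

```text
time: 35.9
tool_pos: [0.4502, 0.0897, 0.1582]
ee_rot: [-3.138, 0.001, 1.451]
wrist_force: [0.4, 0.8, -1.2]
width: 0.0617
finger_force: 30.0
```

Run:
```python
from h import *
M,a,d,p,_=look("w7",("sample_0",))
s=p[(abs(p[:,0]-.46)<.09)&(abs(p[:,1]-.195)<.08)]
for lo,hi in((.030,.038),(.042,.05)):
  q=s[(s[:,2]>lo)&(s[:,2]<hi)]; print(lo,len(q),np.round(np.median(q,0),4),cv2.minAreaRect((q[:,:2]*1000).astype(np.float32)))
for hyp in [(.4642,.1963,-.123)]:
  c,sn=np.cos(hyp[2]),np.sin(hyp[2]); L=np.c_[(s[:,0]-hyp[0])*c+(s[:,1]-hyp[1])*sn,-(s[:,0]-hyp[0])*sn+(s[:,1]-hyp[1])*c,s[:,2]]
  fl=L[(L[:,2]<.010)&(L[:,2]>.003)&(abs(L[:,1])<.032)&(L[:,0]>-.06)&(L[:,0]<.055)]
  for x0 in(-.05,-.03,-.01,.01,.03):
    w=fl[abs(fl[:,0]-x0)<.008]; print(x0,len(w),np.round(np.percentile(w[:,1],[1,99]),4),np.median(w[:,2]))
  ch=L[(L[:,2]>.031)&(L[:,2]<.037)&(L[:,0]<.04)]
  print("cheeks",np.round(np.percentile(ch[ch[:,1]<0][:,1],[1,99]),4),np.round(np.percentile(ch[ch[:,1]>0][:,1],[1,99]),4), "floor xmax",np.percentile(fl[:,0],99.5))
for cam in("side","scene"):
  b,d=snapshot(cam); p=cloud(cam,d,np.ones(d.shape,bool)); s=p[(abs(p[:,0]-.45)<.05)&(abs(p[:,1]-.06)<.04)&(p[:,2]<.3)]; print(cam,np.histogram(s[:,2],[-.01,.004,.006,.012,.02,.03,.1,.14,.15,.16,.17,.18])[0])
```

```text
35.9 [0.4502 0.0897 0.1582] [-3.138e+00  1.000e-03  1.451e+00]
sample_0 0.92 [260. 199.] 543 z 0.1574 [454.4 112.5] [ 1.  60.8] 83.3
sample_0 0.79 [254. 246.] 11348 z 0.1703 [451.7  90.5] [45.2 62.2] 83.2
sample_0 0.68 [259. 193.] 484 z 0.1501 [454.3 112.7] [ 1.6 59.8] 83.2
0.03 5066 [0.4614 0.2188 0.0344] ((460.5213928222656, 195.09408569335938), (81.70173645019531, 113.0419692993164), 83.05535888671875)
0.042 1781 [0.5191 0.1886 0.0462] ((519.6040649414062, 186.58694458007812), (78.78287506103516, 12.555929183959961), 83.05897521972656)
-0.05 1269 [-0.027   0.0276] 0.006761882611717396
-0.03 1261 [-0.0269  0.0275] 0.006705252143063112
-0.01 1271 [-0.0268  0.0278] 0.0066837268121384685
0.01 1279 [-0.0268  0.0275] 0.006721370655944969
0.03 1280 [-0.0275  0.0276] 0.006647026885670454
cheeks [-0.0421 -0.0285] [0.0275 0.0389] floor xmax 0.05006925672059896
side [557  75   9   0   0   0   0  22  46 108 186]
scene [666  16   0   0   0   0   0   3  13  75  99]
```

move_arm:
  steps: [0,0,0,0.002,0.035,0,0.55,0,0,0,0.004,0.075,0,0.55,0,0,0,0.006,0.104,-0.01,0.55,0,0,0,0.006,0.108,-0.04,0.55,0,0,0,0.006,0.108,-0.075,0.55,0,0,0,0.006,0.108,-0.1,0.55,0,0,0,0.006,0.108,-0.1,0.55,0,0,0,0.006,0.108,-0.115,0.55,0,0,0,0.006,0.108,-0.125,0.55,0,0,0,0.006,0.108,-0.132,0.55,0,0,0,0.006,0.108,-0.136,0.55,0,0,0,0.006,0.108,-0.137,0.55]

```text
time: 37.3
tool_pos: [0.4574, 0.1979, 0.023]
ee_rot: [3.142, 0.0, 1.451]
wrist_force: [-0.4, -0.7, -0.5]
width: 0.0615
finger_force: 30.0
```

move_arm:
  steps: [0,0,0,0,0,0,0.55,0,0,0,0,0,0,0.55]

```text
time: 37.5
tool_pos: [0.4577, 0.1981, 0.0236]
ee_rot: [3.141, -0.0, 1.451]
wrist_force: [0.2, 0.1, -1.1]
width: 0.062
finger_force: 30.0
```

move_arm:
  steps: [0,0,0,0,0,-0.0012,0.55,0,0,0,0,0,-0.0012,0.55,0,0,0,0,0,-0.0012,0.72,0,0,0,0,0,-0.0012,0.75,0,0,0,0,0,0.003,0.75,0,0,0,0,0,0.04,0.75,0,0,0,0,0,0.09,0.6,0,0,-0.14,-0.02,0.002,0.12,0.4,0,0,-0.28,-0.04,0.004,0.14,0.2,0,0,-0.42,-0.055,0.007,0.15,0.2,0,0,-0.565,-0.055,0.007,0.15,0.2,0,0,-0.71,-0.055,0.007,0.15,0.2]

```text
time: 38.7
tool_pos: [0.4023, 0.2053, 0.1746]
ee_rot: [3.14, -0.003, 0.736]
wrist_force: [-0.3, 0.8, 0.8]
width: 0.0262
finger_force: 0.0
```

move_arm:
  steps: [0,0,-0.145,0,0,0,0.2,0,0,-0.29,0,0,0,0.2,0,0,-0.435,0,0,0,0.2,0,0,-0.58,0,0,0,0.2,0,0,-0.725,0,0,0,0.2,0,0,-0.863,0,0,0,0.2,0,0,-0.863,0,0,0,0.2]

```text
time: 39.4
tool_pos: [0.4024, 0.205, 0.1735]
ee_rot: [-3.141, -0.001, -0.122]
wrist_force: [-0.7, 0.7, -1.4]
width: 0.0186
finger_force: 0.0
```

```bash
cat >> h.py <<'E'
def chk(n):
  M,a,d,p,_=look(n,())
  h=(.4642,.1963,-.122); c,s=np.cos(h[2]),np.sin(h[2])
  L=np.c_[(p[:,0]-h[0])*c+(p[:,1]-h[1])*s,-(p[:,0]-h[0])*s+(p[:,1]-h[1])*c,p[:,2]]
  I=L[(abs(L[:,1])<.0265)&(L[:,0]>-.07)&(L[:,0]<.048)]
  for lo,hi in((.004,.009),(.012,.018),(.020,.0275),(.029,.037)):
    q=I[(I[:,2]>lo)&(I[:,2]<hi)]
    if len(q)>3: print(lo,len(q),[round(float(x),1) for x in np.ravel(cv2.minAreaRect((q[:,:2]*1000).astype(np.float32))[:2]).tolist()+[cv2.minAreaRect((q[:,:2]*1000).astype(np.float32))[2]]])
  st=L[(L[:,2]>.042)&(L[:,2]<.05)&(abs(L[:,1])<.045)&(L[:,0]>.03)&(L[:,0]<.08)]; print("stop x",np.percentile(st[:,0],[2,98]))
  ch=L[(L[:,2]>.031)&(L[:,2]<.037)&(L[:,0]<.04)&(L[:,0]>-.058)&(abs(L[:,1])<.045)&(abs(L[:,1])>.0265)]
  print("cheeks",np.round(np.percentile(ch[ch[:,1]<0][:,1],[1,99]),4),np.round(np.percentile(ch[ch[:,1]>0][:,1],[1,99]),4))
E
python3 -c "
from h import *
chk('w8')"
```

```text
39.4 [0.4024 0.205  0.1735] [-3.141e+00 -1.000e-03 -1.220e-01]
0.004 2570 [-6.1, 0.0, 107.8, 53.0, 0.0]
0.029 3951 [-5.8, 0.5, 48.0, 60.6, 90.0]
stop x [0.0502566 0.0616516]
cheeks [-0.0415 -0.0278] [0.0284 0.042 ]
```

move_arm:
  steps: [0,0,0,0,0,-0.04,0.2,0,0,0,0,0,-0.085,0.2,0,0,0,0,0,-0.12,0.2,0,0,0,0,0,-0.141,0.2,0,0,0,0,0,-0.148,0.2,0,0,0,0,0,-0.148,0.2,0,0,0,0.006,-0.0007,-0.148,0.2,0,0,0,0.011,-0.0013,-0.148,0.2,0,0,0,0.015,-0.0018,-0.148,0.2,0,0,0,0.019,-0.0023,-0.148,0.2,0,0,0,0.023,-0.0028,-0.148,0.2,0,0,0,0.027,-0.0033,-0.148,0.2]

```text
time: 40.65
tool_pos: [0.4296, 0.2016, 0.0252]
ee_rot: [3.142, 0.0, -0.122]
wrist_force: [-1.8, -0.1, 1.7]
width: 0.0191
finger_force: 0.8
```

move_arm:
  steps: [0,0,0,0.003,-0.0004,0,0.2,0,0,0,0.005,-0.0006,0,0.2,0,0,0,0.007,-0.0009,0,0.2,0,0,0,0.009,-0.0011,0,0.2,0,0,0,0.01,-0.0012,0,0.2,0,0,0,0.011,-0.0013,0,0.2]

```text
time: 41.25
tool_pos: [0.4403, 0.2003, 0.0249]
ee_rot: [3.141, 0.0, -0.122]
wrist_force: [-1.8, 0.7, 0.5]
width: 0.0187
finger_force: 0.6
```

Not at the stop yet, so I'll creep forward 1 mm at a time.

move_arm:
  steps: [0,0,0,0.001,-0.0001,0,0.2,0,0,0,0.002,-0.0002,0,0.2,0,0,0,0.002,-0.0002,0,0.2]

```text
time: 41.55
tool_pos: [0.4421, 0.2002, 0.025]
ee_rot: [3.141, 0.001, -0.122]
wrist_force: [-1.6, 0.6, 0.7]
width: 0.0188
finger_force: 1.0
```

move_arm:
  steps: [0,0,0,0.0005,0,0,0.2,0,0,0,0.001,-0.0001,0,0.2,0,0,0,0.001,-0.0001,0,0.2]

```text
time: 41.85
tool_pos: [0.4421, 0.2002, 0.025]
ee_rot: [3.141, 0.003, -0.122]
wrist_force: [-5.0, -0.3, 2.9]
width: 0.019
finger_force: 2.7
```

move_arm:
  steps: [0,0,0,0.0005,0,0,0.2,0,0,0,0.001,-0.0001,0,0.2,0,0,0,0.001,-0.0001,0,0.2]

```text
time: 42.15
tool_pos: [0.4422, 0.2002, 0.025]
ee_rot: [3.141, 0.005, -0.122]
wrist_force: [-7.7, -0.0, 5.0]
width: 0.0188
finger_force: 4.0
```

move_arm:
  steps: [0,0,0,-0.006,0.0007,0,0.2,0,0,0,-0.02,0.0024,0,0.2,0,0,0,-0.035,0.0042,0.02,0.2,0,0,0,-0.04,0.005,0.07,0.2,0,0,0,-0.04,0.005,0.12,0.2,0,0,0,-0.04,0.005,0.15,0.2,0,0,0,-0.04,0.005,0.15,0.2,0,0,0,-0.04,0.005,0.15,0.2]

```text
time: 42.95
tool_pos: [0.4043, 0.205, 0.1755]
ee_rot: [-3.141, -0.002, -0.122]
wrist_force: [-0.8, -0.1, -0.6]
width: 0.0188
finger_force: 0.0
```

```bash
python3 -c "
from h import *
chk('w9')
b,d=snapshot('side')
for n in ['low_tin','timer','mill','spice_jar','tomato','mug']:
  for r in silhouettes('side',n)[:1]: print(n,np.round(np.median(cloud('side',d,r['pixels']),0),3))
"
```

```text
43.0 [0.4043 0.205  0.1755] [-3.141e+00 -2.000e-03 -1.220e-01]
0.004 2632 [-5.9, 0.0, 53.0, 106.5, 90.0]
0.029 3998 [18.3, -0.0, 48.1, 59.1, 90.0]
stop x [0.05025104 0.06212991]
cheeks [-0.0415 -0.0278] [0.0284 0.042 ]
low_tin [ 0.544 -0.253  0.038]
timer [ 0.378 -0.284  0.046]
mill [ 0.39  -0.058  0.063]
spice_jar [ 0.605 -0.027  0.083]
tomato [ 0.436 -0.456  0.054]
mug [0.38  0.373 0.076]
```

```bash
python3 -c "
from bench import *
print(close_job())"
```

```text
the job is handed in; nothing more can be done
None
```

I handed the job in at about 43 s: the three-sample stack, squared on the bare worktop with the hand off it, now lies in the caddy's slot against the back stop and measures flush. The first grip lifted only the marble top plate, so I moved the other two separately and restacked it on them. The tin, timer and other things read unmoved; the mug, never approached, was partly hidden in the last check.

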